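# Set the nut runner's dial, then hold the bolt head behind the bracket

## Robot

A 6-joint arm with a two-finger parallel gripper is mounted at the origin on the work surface. World frame = base frame: x ahead of the robot, y to its left, z up, the work surface at z = 0. Lengths are in m, angles in degrees, forces in N, time in s.
With the tool pointing down it reaches from about 0.275 to 0.825 m from the base axis. Payload 4.9 kg.
Tool frame: the origin (TCP) lies between the finger pads, 19 mm behind the fingertips; this is the grasp point; z points along the fingers, y is the line along which they close (so a half turn about z gives the same grasp; the last joint's range is limited). The gripper opens to 85 mm and grips with 20 to 120 N. Pads are 22 mm wide; open, the fingers measure 114 mm over their backs; the gripper's body (76 mm by 85 mm) begins 54 mm behind the grasp point. The pads swing forward as they close: fully open they stand 13 mm farther back than shut.
Start: joints at [60.837, 18.69, -11.035, 60.275, 0, 82.311], TCP at [0.201, 0.512, 0.25] pointing down, gripper open.
Joint ranges: [-152.03, 152.03], [-55.5, 102.48], [-74.3, 77.21], [-110.64, 120.58], [-84.22, 78.4], [-180, 180]. Speed limits (degrees/s): [147.25, 147.25, 180, 180, 180, 180].

## Interface

Orientations are given as a 3x3 rotation matrix whose columns are the frame's x, y, z axes.
In Python, from cell import read_state, eyes, job_done gives the robot as it stands.
- The arm moves only by the tool drive_tool, never from a script. Its argument "targets" is a list of rows, each a list of 7 numbers: the turn, a rotation vector about the tool's x, y, z in rad, then the shift along the tool's x, y, z in cm, then the gripper command: -1 is shut, 1 is fully open, values between are in proportion. In form: [[rx, ry, rz, dx, dy, dz, jaw], ...]. A call has 1 to 12 rows; each row shifts and turns the commanded pose from where the row before left it, along the tool's axes as they then stand; what a row does not reach is not made up. A row lasts 1/10 s, in which the tool goes at most 50 mm and 8.59 degrees, less where a joint would pass 70% of its speed; a pose out of reach is approached as far as the arm can. A call with a gripper value outside its range is refused whole. The fingers move at their own pace and stop on an object; "force" is the grip in N (left out, the last holds). Time passes only in rows, so rows that do not move let the fingers close. It gives the time, the measured TCP pose, the force, the opening and the grip force at its end, in the units of the state.
- read_state(): the state, without advancing time (a new reading comes with each control period).
- eyes.capture(name): name is "scene" or "top" or "wrist"; returns a dict with "frame" (480x640x3 uint8, red, green, blue), "z_map" (480x640 float32, m along the optical axis (not along the pixel's ray), 0 where there is no reading), "mtx" (3x3 intrinsics, pixels), "rvec" (rotation vector, rad) and "tvec" (3), from world to camera coordinates, as OpenCV has them. Camera axes: x right, y down, z forward; pixel columns grow to the right and rows downward; lengths in m; the calibration is good to about 2 mm. A picture is of the moment at which its call begins.
- job_done(): hands the job in; it is judged then, once.
The state is a dict: "clock": time; "joint_positions": joint angles; "qvel": joint speeds; "tau": joint torques, N m; "position": TCP position; "ee_rot": TCP orientation; "wrist_force": force on the tool from outside, world axes, zero at the start; "torque": the same for the moment, N m; "width": finger opening in m; "finger_force": force on a finger pad.
Only numpy, scipy, OpenCV 4.12 (cv2) and the standard library are available. Lean on these libraries where they do the work, as an engineer would, in place of code of your own. Each camera call takes 0.05 s, during which the arm holds its last target. There are 200 camera calls.

## Task

The nut runner is idling, and the bolt spins slowly round with the nut. Turn the dial on the control box to the mark with two dots, to set the tightening torque, and leave it there; then reach down into the narrow gap between the steel bracket and the wooden cheek, grasp the hex bolt head hidden in it and keep it from turning. Finish while still gripping the head firmly and holding it still against the runner: do not let go, and do not push the loose things about.

Things in the scene. Friction and masses are not known exactly. Their poses are not given: they have to be found in the camera images.
- control: Fixed grey metal control box of the nut runner, 150 (its x) x 160 (its y) x 70 mm high, z up; origin at the centre of its underside. The black dial is at the centre of its top. Raised black marks around it, each a row leading outward from 40 mm off the dial's axis: a short bar towards the box's +x, then clockwise (seen from above) one dot at 0.55 rad, two at 1.1, three at 1.65.
- dial (a joint): Dial angle, rad, growing clockwise seen from above: 0 with the pointer at the bar (along the box's +x), 0.55 at one dot, 1.1 at two dots, 1.65 at three dots; stops at -0.1 and 1.8. A stiff dial (0.05 N m) that stays where it is left. Starts between 0 and 0.6.
- dial_grip (a point): Point on the dial's vertical axis, 100 mm above the table, with the box's axes (does not turn with the dial). The dial is a 48 mm disc, top 78 mm above the table, carrying an upright grip bar 46 mm long along the pointer, 14 mm thick, from 78 to 110 mm above the table; a white line on top marks its pointer end. The bar lies along the box's x axis turned clockwise by the dial angle.
- jig: Fixed bolting jig on a wooden base board (360 x 200 x 30 mm, from x = -105 to +255 mm). Origin on the table straight below the centre of the bolt head, z up; the bolt's axis runs along the jig's x, 85 mm above the table. Beyond the bracket, on that axis, are nut, socket and the grey nut runner, 54 mm in diameter, top 112 mm above the table.
- bolt_head (a point): Centre of the hex bolt head, 85 mm above the table, jig's axes (does not turn with the bolt). The head is 24 mm across flats, 28 mm across corners, 14 mm thick along the jig's x, and stands 12 mm off the bracket on an 18 mm sleeve, so there is room for fingers 19 mm wide beside the plate. Pinch it from above, fingers closing along the jig's y.
- bolt: The bolt, hex head included; origin at its head's centre, x along its axis (the jig's x). Two flats stand vertical, facing the jig's +y and -y, at a turn of 0 and every 1.047 rad. The runner turns it all the time, in the positive sense about the jig's +x, creeping at about 0.1 rad/s with a torque of about 0.06 N m, until it is held; it turns as long as one likes.
- spare_bolt: Loose dark steel bolt, 45 mm tall, standing on its 26 mm head on the jig's base board, to the -y side of the bracket; a bystander. Origin at the centre of its underside.
- washer: Loose steel washer, 34 mm, 5 mm thick, on the jig's base board beside the runner; a bystander. Origin at the centre of its underside.
- spanner: Loose spanner lying between the control box and the jig; a bystander. Origin about its middle.
- mallet: Loose wooden mallet lying in front of the robot, head 60 x 110 x 70 mm, handle towards the robot; a bystander. Origin under its head.
- screwdriver: Loose screwdriver at the left of the bench; a bystander. Origin about its middle.
- parts_tray: Loose wooden tray with two compartments, 130 x 170 x 40 mm, at the right of the bench; a bystander. Origin under its centre.
- glue_bottle: Loose white bottle, 64 mm in diameter, 150 mm tall, at the right of the bench; a bystander. Origin under its centre.
- two_dots (a point): Midpoint between the two dots (40 and 50 mm from the dial's axis) of the two-dot mark on top of the control box, 72 mm above the table, with the box's axes. The dial's pointer must point at it.
- gap (a point): Middle of the mouth of the gap, 113 mm above the table, jig's axes. The gap is 46 mm wide along x: on its +x side the steel bracket plate (8 mm thick, 100 mm wide along y, top 113 mm above the table), on its -x side a dark wooden cheek (45 mm thick, 130 mm wide, top 105 mm). Open above and at both y ends; floor 30 mm above the table. Its middle is 4 mm to the -x side of the head's centre.
There are look-alikes about, which are no part of the job. What is shaped like the control but turquoise is not meant.

How it is judged (in metres and radians):
On the way, in this order (a step that is already met when the one before it is completed fails the run):
1. the dial is turned to the two-dot mark (value of joint dial between 0.93 and 1.27 rad), for 0.3 s.
2. the bolt head is gripped between the fingers and stands still (all of step 1 and contact force between the fingers and bolt above 8 N and distance between the grasp point and bolt_head below 0.02 m and angular speed of bolt below 0.02 rad/s), for 0.3 s.
At the end, for the whole second after the job is handed in: The dial points at the two dots (1.1 rad within 0.17); the fingers grip the bolt head with more than 8 N of contact force, the TCP is within 20 mm of the head's centre, and the bolt turns no faster than 0.02 rad/s although the runner drives it; all of this while the robot is still holding (all of step 2); the arm keeps its last pose, push and grip.
It fails at once if a loose bystander is pushed more than 30 mm from where it was (distance of any of spare_bolt, washer, spanner, mallet, screwdriver, parts_tray, glue_bottle from where it was at the start of the episode above 0.03 m).
It also fails if it takes over 48 s, if anything falls off the work surface, if the arm or the gripper's body presses on something with over 40 N, if the wrist force passes 120 N, or if a joint passes its speed limit or range.

## Working session

There is one attempt and no reset: what is moved stays moved. The work goes in short steps, Python scripts to look and compute and a tool call to move; the robot and the scene stay as the last step left them, time stands still between calls to the robot, and variables do not carry over. Pictures are saved under pics/ and viewed, at most 10 in all, crops included, and the job is handed in when it is done.

Besides the shell and the picture viewer there is one more tool, called after "Emit:" as name(argument=value, ...) on one line, values as JSON. drive_tool: Moves the arm, as the interface text tells. Its arguments: {"type":"object","properties":{"targets":{"type":"array","items":{"type":"array","items":{"type":"number"}}},"force":{"type":"number"}},"required":["targets"]}

```bash
mkdir -p pics; cat > h.py <<'E'
import numpy as np, cv2
from cell import read_state, eyes, job_done
def cap(n):
    d=eyes.capture(n); R=cv2.Rodrigues(np.array(d["rvec"],float))[0]; t=np.array(d["tvec"],float).ravel()
    return d,R,t
def world(c,u,v,z=None):
    d,R,t=c; K=np.array(d["mtx"])
    ray=R.T@np.linalg.inv(K)@np.array([u,v,1.]); C=-R.T@t
    if z is None: s=d["z_map"][int(v),int(u)]
    else: s=(z-C[2])/ray[2]
    return C+s*ray
def proj(c,P):
    d,R,t=c; p=np.array(d["mtx"])@(R@np.asarray(P,float)+t); return p[:2]/p[2]
def xyz(c):
    d,R,t=c; v,u=np.mgrid[:480,:640]; r=np.stack([u,v,np.ones_like(u)],-1)@np.linalg.inv(d["mtx"]).T
    return (r*d["z_map"][...,None]-t)@R
def save(n,im): cv2.imwrite("pics/"+n,cv2.cvtColor(im,cv2.COLOR_RGB2BGR))
E
python3 - <<'E'
from h import *
import pickle
a=cap("top");b=cap("scene");pickle.dump((a,b),open("v.pkl","wb"))
save("top.png",a[0]["frame"]);save("scene.png",b[0]["frame"])
for c in(a,b):print(-c[1].T@c[2])
s=read_state();print(s["clock"],s["position"],s["ee_rot"],s["width"])
E
```

```text
[ 0.38196592 -0.02098561  1.45136238]
[1.10343436 0.33138893 1.11144901]
0.1 [0.20108792 0.5113843  0.24925586] [[-9.30586244e-01  3.66071879e-01 -7.88887573e-04]
 [ 3.66072664e-01  9.30585203e-01 -1.40902971e-03]
 [ 2.18320949e-04 -1.60001384e-03 -9.99998696e-01]] 0.08581327677023295
```

View pics/top.png

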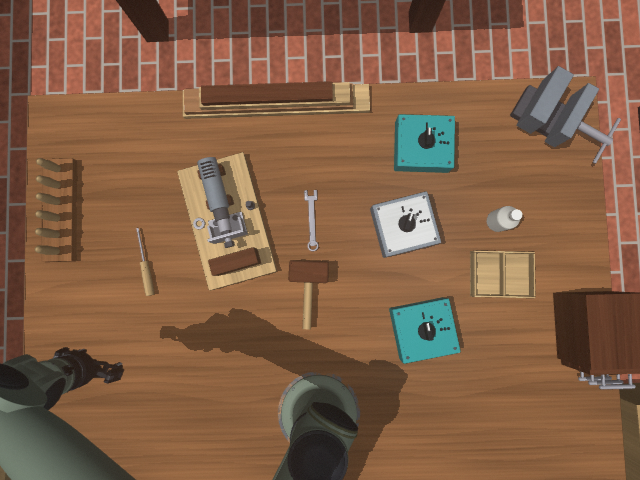

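View pics/scene.png

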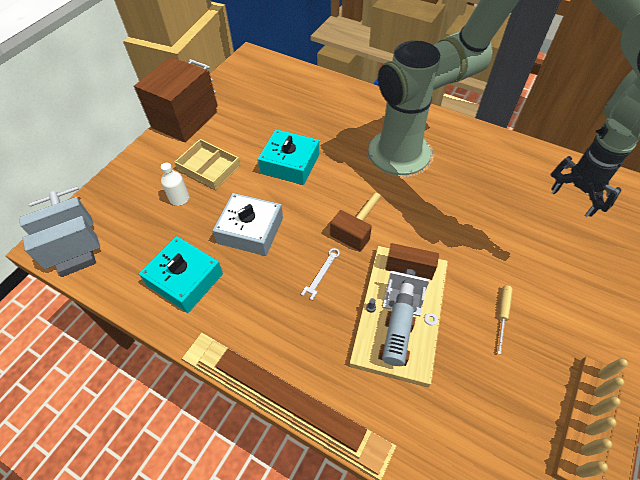

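Three control-like boxes show in the top view: turquoise (427,141), turquoise (425,330) and grey (407,224). The grey one fits because turquoise is excluded. The jig is at about (228,220) and the spanner at (312,220) lies between the two. Next I enlarge the box and jig and measure them.

```bash
python3 - <<'E'
from h import *
import pickle
a,b=pickle.load(open("v.pkl","rb"))
f=a[0]["frame"]; g=b[0]["frame"]
r=lambda im,x0,y0,w,h:cv2.resize(im[y0:y0+h,x0:x0+w],(400,300),interpolation=cv2.INTER_CUBIC)
save("crop.png",np.vstack([np.hstack([r(f,360,185,96,72),r(f,150,145,200,150)]),np.hstack([r(g,200,185,96,72),r(g,330,235,160,120)])]))
for nm,c,zt,(x0,x1,y0,y1) in(("top",a,.07,(360,456,180,265)),("scene",b,.07,(200,300,185,260))):
    P=xyz(c); m=np.zeros((480,640),bool); m[y0:y1,x0:x1]=1
    q=P[m&(abs(P[...,2]-zt)<.006)]; rc=cv2.minAreaRect(q[:,:2].astype(np.float32)); print(nm,"boxtop",rc,np.median(q[:,2]))
    q=P[m&(P[...,2]>.098)&(P[...,2]<.125)]; print(" bar",len(q),q.mean(0),q[:,2].max(), np.linalg.svd(q[:,:2]-q[:,:2].mean(0))[2][0], np.ptp(q@np.r_[np.linalg.svd(q[:,:2]-q[:,:2].mean(0))[2][0],0]))
for nm,c,(x0,x1,y0,y1) in(("top",a,(170,285,145,295)),("scene",b,(345,455,235,385))):
    P=xyz(c); m=np.zeros((480,640),bool); m[y0:y1,x0:x1]=1
    for lab,lo,hi in(("board",.024,.036),("cheek",.1,.1085),("plate",.1095,.118)):
        q=P[m&(P[...,2]>lo)&(P[...,2]<hi)]; print(nm,lab,len(q),cv2.minAreaRect(q[:,:2].astype(np.float32)),np.median(q[:,2]))
E
```

```text
top boxtop ((0.5253667831420898, -0.25916391611099243), (0.15005144476890564, 0.16066968441009521), 12.75892448425293) 0.06979716908371811
 bar 95 [ 0.52755636 -0.25950262  0.1084786 ] 0.1147110557294701 [-0.93727758  0.34858392] 0.04646902074959958
scene boxtop ((0.5707144141197205, -0.2478085458278656), (0.25017106533050537, 0.1616838574409485), 11.806395530700684) 0.07070442951870481
 bar 99 [ 0.5269203 -0.2572557  0.1074877] 0.11549142346346458 [ 0.93540954 -0.3535661 ] 0.046013269161642945
top board 5174 ((0.5543811321258545, 0.24947550892829895), (0.3604869246482849, 0.20063096284866333), 14.471014022827148) 0.0292128754060414
top cheek 1264 ((0.5653517246246338, 0.24703730642795563), (0.31784600019454956, 0.1293327659368515), 12.237520217895508) 0.10428749502641596
top plate 436 ((0.5580935478210449, 0.2669367790222168), (0.31475427746772766, 0.11327850818634033), 21.831544876098633) 0.11175298869951283
scene board 5533 ((0.5517459511756897, 0.2010575532913208), (0.38835570216178894, 0.29561010003089905), 14.304661750793457) 0.03067809445550177
scene cheek 1365 ((0.5636595487594604, 0.2504517436027527), (0.3211049437522888, 0.12982292473316193), 13.248366355895996) 0.10506792613040965
scene plate 739 ((0.567767858505249, 0.25000864267349243), (0.3119664192199707, 0.11383409798145294), 14.04863452911377) 0.1122889142440483
```

View pics/crop.png

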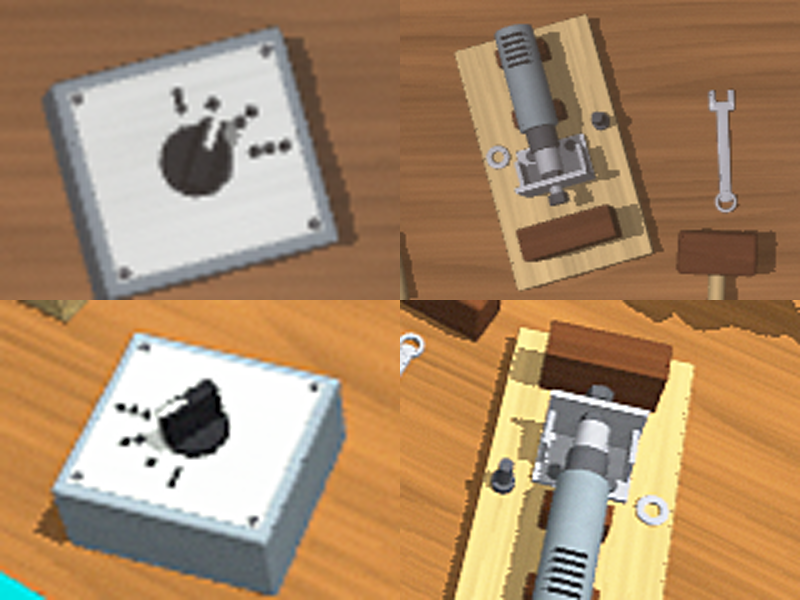

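The enlarged crop confirms the grey box with a white top plate. Its bar mark is at crop (179,100), two dots at about (246,115), and the pointer's white line at (212,130). The grey box agrees with the text: 150 x 161 mm, top at 70 mm, and the bar's yaw gives a dial angle of 0.58 rad. The hex head is at crop (558,195), between the bracket and the cheek.

Emit:
drive_tool(targets=[[0, 0, 0, -2.6, -2.7, 0, 1], [0, 0, 0, -2.6, -2.7, 0, 1], [0, 0, 0, -2.6, -2.7, 0, 1], [0, 0, 0, -2.6, -2.7, 0, 1], [0, 0, 0, -2.6, -2.7, 0, 1], [0, 0, 0, -2.6, -2.7, 0, 1], [0, 0, 0, -2.6, -2.7, 0, 1], [0, 0, 0, -2.6, -2.7, 0, 1], [0, 0, 0, -2.6, -2.7, 0, 1], [0, 0, 0, -2.6, -2.7, 0, 1], [0, 0, 0, -2.6, -2.7, 0, 1], [0, 0, 0, -2.6, -2.7, 0, 1]])

```text
clock: 1.3
position: [0.3732, 0.0946, 0.2499]
ee_rot: [[-0.931, 0.366, -0.0], [0.366, 0.931, 0.0], [0.0, 0.0, -1.0]]
wrist_force: [0.7, 0.4, 0.7]
width: 0.0854
finger_force: 0.0
```

Emit:
drive_tool(targets=[[0, 0, 0, -2.6, -2.7, 0, 0.2], [0, 0, 0, -2.6, -2.7, 0, 0.2], [0, 0, 0, -2.6, -2.7, 0, 0.2], [0, 0, 0, -2.6, -2.7, 0, 0.2], [0, 0, 0, -2.6, -2.7, 0, 0.2], [0, 0, 0, -2.6, -2.7, 0, 0.2], [0, 0, 0, -2.6, -2.7, 0, 0.2], [0, 0, 0, -2.6, -2.7, 0, 0.2], [0, 0, 0, 0, 0, 0, 0.2], [0, 0, 0, 0, 0, 0, 0.2]])

```text
clock: 2.3
position: [0.4871, -0.1813, 0.2492]
ee_rot: [[-0.93, 0.367, -0.002], [0.367, 0.93, 0.001], [0.002, 0.001, -1.0]]
wrist_force: [-0.3, -0.1, 0.1]
width: 0.0514
finger_force: 0.0
```

```bash
python3 - <<'E'
from h import *
import pickle
s=read_state();print(s["clock"],s["position"],s["ee_rot"],s["width"],s["joint_positions"])
w=cap("wrist");save("w1.png",w[0]["frame"]);pickle.dump(w,open("w1.pkl","wb"))
P=xyz(w); q=P[(P[...,2]>.098)&(P[...,2]<.118)&(np.hypot(P[...,0]-.526,P[...,1]+.259)<.04)]
rc=cv2.minAreaRect(q[:,:2].astype(np.float32));print("bar",len(q),np.median(q[:,2]),rc)
a,b=pickle.load(open("v.pkl","rb"))
y=np.radians(14.4);ex=np.array([np.cos(y),np.sin(y)]);ey=np.array([-ex[1],ex[0]]);o=np.array([.5544,.2495])-.075*ex
for nm,c in(("top",a),("scene",b)):
    P=xyz(c);l=np.stack([(P[...,:2]-o)@ex,(P[...,:2]-o)@ey,P[...,2]],-1)
    for lab,B in(("board",[-.2,.3,-.14,.14,.024,.034]),("cheek",[-.1,-.015,-.09,.09,.1,.11]),("plate",[.008,.04,-.06,.06,.108,.118]),("head",[-.015,.01,-.02,.02,.088,.103]),("runner",[.12,.22,-.04,.04,.105,.12])):
        q=l[(l>B[::2]).all(-1)&(l<B[1::2]).all(-1)]
        if len(q)>3: print(nm,lab,len(q),np.percentile(q,[1,50,99],axis=0).round(4).tolist(),"ang",cv2.minAreaRect(q[:,:2].astype(np.float32))[2])
E
```

```text
2.3 [ 0.48705358 -0.18125689  0.24921047] [[-9.30065251e-01  3.67391135e-01 -1.54368823e-03]
 [ 3.67389549e-01  9.30066360e-01  1.21890004e-03]
 [ 1.88354556e-03  5.66521648e-04 -9.99998066e-01]] 0.05138252600297024 [-2.85650914e+01  1.55966994e+01 -1.54823383e+01  5.90320364e+01
  1.90453291e-02 -7.01032529e+00]
bar 233 0.1087250060536203 ((0.5078243017196655, -0.25331956148147583), (0.014605402015149593, 0.011014411225914955), 77.72830963134766)
top board 4872 [[-0.1028, -0.0989, 0.0243], [0.076, -0.0222, 0.029], [0.2505, 0.098, 0.0338]] ang 0.07102423161268234
top cheek 725 [[-0.0717, -0.063, 0.1001], [-0.0499, -0.0006, 0.104], [-0.0279, 0.0627, 0.1094]] ang 0.029187466949224472
top plate 98 [[0.0184, -0.0494, 0.1084], [0.0224, 0.0009, 0.1122], [0.0269, 0.0478, 0.1176]] ang 89.59059143066406
top head 55 [[-0.0073, -0.0115, 0.0883], [0.0009, -0.0006, 0.0934], [0.0099, 0.0122, 0.0989]] ang 88.62870025634766
top runner 439 [[0.121, -0.0191, 0.1052], [0.1703, -0.0011, 0.1099], [0.2186, 0.0175, 0.1173]] ang 0.2496899664402008
scene board 5171 [[-0.0979, -0.0977, 0.0256], [0.1405, -0.0034, 0.0305], [0.2529, 0.0999, 0.0339]] ang 89.9046630859375
scene cheek 727 [[-0.0728, -0.062, 0.1007], [-0.0485, 0.0021, 0.1056], [-0.0272, 0.0648, 0.1096]] ang 88.48011016845703
scene plate 147 [[0.0172, -0.0476, 0.1085], [0.0231, 0.003, 0.1133], [0.0275, 0.0493, 0.1175]] ang 89.6472396850586
scene head 49 [[-0.0097, -0.0105, 0.0888], [-0.0005, 0.0003, 0.0971], [0.0071, 0.0132, 0.1007]] ang 11.393533706665039
scene runner 606 [[0.121, -0.0189, 0.1052], [0.1725, 0.0004, 0.1106], [0.2191, 0.0196, 0.1164]] ang 88.43669128417969
```

View pics/w1.png

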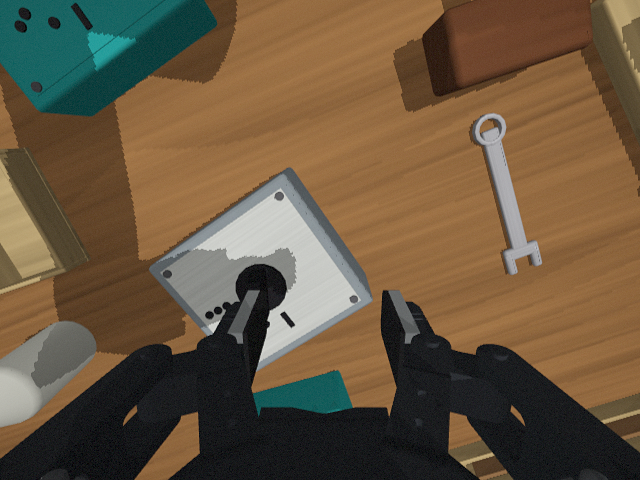

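The wrist view shows the grey box with its dial at (262,287), partly hidden by the left finger, so the tool needs to shift left. The jig fit is consistent in both views: cheek edges at -72 and -28 mm, plate at 18 to 27 mm, head centred. Next I move over the dial and go down.

Emit:
drive_tool(targets=[[0, 0, 0, -2.2, -1.9, 0, 0.2], [0, 0, 0, -2.2, -2.0, 0, 0.2], [0, 0, -0.018, -2.1, -1.9, 0, 0.2], [0, 0, 0, 0, 0, 0, 0.2], [0, 0, 0, 0, 0, 3, 0.2], [0, 0, 0, 0, 0, 3, 0.2], [0, 0, 0, 0, 0, 3, 0.2], [0, 0, 0, 0, 0, 0, 0.2], [0, 0, 0, 0, 0, 0, 0.2]])

```text
clock: 3.25
position: [0.5263, -0.2573, 0.1604]
ee_rot: [[-0.937, 0.348, -0.001], [0.348, 0.937, 0.001], [0.001, 0.001, -1.0]]
wrist_force: [-0.1, 0.1, 0.9]
width: 0.0514
finger_force: 0.0
```

```bash
python3 - <<'E'
from h import *
w=cap("wrist");save("w2.png",w[0]["frame"])
s=read_state();print(s["clock"],s["position"],s["wrist_force"])
P=xyz(w); q=P[(P[...,2]>.106)&(P[...,2]<.114)&(np.hypot(P[...,0]-.526,P[...,1]+.259)<.03)]
print("bar",len(q),q.mean(0),cv2.minAreaRect(q[:,:2].astype(np.float32)))
for z in(.07,): print(proj(w,[.526,-.259,.11]))
E
```

```text
3.3 [ 0.52724425 -0.25811043  0.16145886] [-0.51378079  0.98639216  0.59451637]
bar 2020 [ 0.52371797 -0.2590411   0.10974661] ((0.5249984264373779, -0.25969401001930237), (0.0136903440579772, 0.04653821140527725), 69.9781265258789)
[320.32751531 279.80748107]
```

View pics/w2.png

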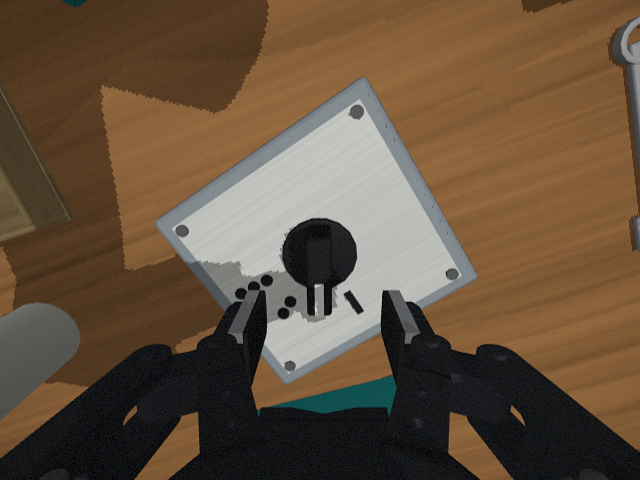

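The bar is centred between the fingers at (320,270), with the pointer towards one dot at (287,305). It measures 46.5 x 13.7 mm with its top at 110 mm, as described. Now I go down, grip and turn.

Emit:
drive_tool(targets=[[0, 0, 0, 0.1, -0.2, 2.0, 0.2], [0, 0, 0, 0, 0, 2.0, 0.2], [0, 0, 0, 0, 0, 1.9, 0.2], [0, 0, 0, 0, 0, 0, 0.2], [0, 0, 0, 0, 0, 0, -1], [0, 0, 0, 0, 0, 0, -1], [0, 0, 0, 0, 0, 0, -1], [0, 0, 0, 0, 0, 0, -1], [0, 0, 0, 0, 0, 0, -1], [0, 0, 0, 0, 0, 0, -1]], force=40)

```text
clock: 4.3
position: [0.5266, -0.2603, 0.103]
ee_rot: [[-0.937, 0.349, 0.004], [0.349, 0.937, -0.0], [-0.003, 0.001, -1.0]]
wrist_force: [-0.2, 3.7, 6.7]
width: 0.0134
finger_force: 40.5
```

Emit:
drive_tool(targets=[[0, 0, 0.065, 0, 0, 0, -1], [0, 0, 0.065, 0, 0, 0, -1], [0, 0, 0.065, 0, 0, 0, -1], [0, 0, 0.065, 0, 0, 0, -1], [0, 0, 0.065, 0, 0, 0, -1], [0, 0, 0.065, 0, 0, 0, -1], [0, 0, 0.065, 0, 0, 0, -1], [0, 0, 0.07, 0, 0, 0, -1], [0, 0, 0, 0, 0, 0, -1], [0, 0, 0, 0, 0, 0, -1]])

```text
clock: 5.3
position: [0.5258, -0.2614, 0.103]
ee_rot: [[-0.635, 0.772, 0.002], [0.772, 0.635, -0.003], [-0.003, -0.0, -1.0]]
wrist_force: [-0.8, -0.1, 7.6]
width: 0.0133
finger_force: 40.6
```

Emit:
drive_tool(targets=[[0, 0, 0, 0, 0, 0, 0.0], [0, 0, 0, 0, 0, 0, 0.0], [0, 0, 0, 0, 0, 0, 0.0], [0, 0, 0, 0, 0, 0, 0.0], [0, 0, 0, 0, 0, -2, 0.0], [0, 0, 0, 0, 0, -4, 0.2], [0, 0, 0, 0, 0, -4, 0.2], [0, 0, 0, 0, 0, 0, 0.2]])

```text
clock: 6.1
position: [0.5282, -0.2622, 0.2067]
ee_rot: [[-0.636, 0.772, 0.008], [0.772, 0.636, -0.005], [-0.009, 0.003, -1.0]]
wrist_force: [-0.4, -0.7, 0.6]
width: 0.0512
finger_force: 0.0
```

```bash
python3 - <<'E'
from h import *
s=read_state();print(s["clock"],s["position"],s["ee_rot"],s["joint_positions"])
w=cap("wrist");P=xyz(w); q=P[(P[...,2]>.105)&(P[...,2]<.114)&(np.hypot(P[...,0]-.526,P[...,1]+.259)<.03)]
rc=cv2.minAreaRect(q[:,:2].astype(np.float32));print("bar",rc)
d=np.linalg.svd(q[:,:2]-q[:,:2].mean(0))[2][0];print("dial",np.radians(12.76)-np.arctan(d[1]/d[0]))
m=(P[...,2]>.066)&(P[...,2]<.074)&(np.hypot(P[...,0]-.5254,P[...,1]+.2592)<.12)
print("box",cv2.minAreaRect(P[m][:,:2].astype(np.float32)))
y=np.radians(14.4);e=np.array([np.cos(y),np.sin(y)]);o=np.array([.5544,.2495])-.075*e
print("jig",o,"gap tgt",o-.003*e)
E
```

```text
6.1 [ 0.52815044 -0.26220512  0.20672909] [[-0.63586733  0.77175534  0.00815078]
 [ 0.77174174  0.63591315 -0.00539988]
 [-0.00935058  0.00285669 -0.9999522 ]] [-3.35730272e+01  2.42081507e+01 -9.35843308e+00  5.58732142e+01
  4.75397694e-04  1.69398039e+01]
bar ((0.5243257284164429, -0.2606525719165802), (0.013729913160204887, 0.04611341282725334), 39.78851318359375)
dial 1.1032548689268025
box ((0.5231995582580566, -0.2587296962738037), (0.1496974676847458, 0.15927979350090027), 12.737678527832031)
jig [0.48175626 0.23084826] gap tgt [0.47885051 0.23010219]
```

The dial reads 1.10 rad. Now I turn the tool and carry it to the jig.

Emit:
drive_tool(targets=[[0, 0, -0.125, 0, 0, -0.3, 0.2], [0, 0, -0.126, 0, 0, -0.3, 0.2], [0, 0, -0.126, 0, 0, -0.3, 0.2], [0, 0, -0.126, 0, 0, 0, 0.2], [0, 0, -0.126, 0, 0, 0, 0.2], [0, 0, -0.126, 0, 0, 0, 0.2], [0, 0, -0.126, 0, 0, 0, 0.2], [0, 0, -0.126, 0, 0, 0, 0.2], [0, 0, -0.126, 0, 0, 0, 0.2], [0, 0, 0, 0, 0, 0, 0.2]])

```text
clock: 7.15
position: [0.5245, -0.2599, 0.2085]
ee_rot: [[-0.969, -0.248, -0.002], [-0.248, 0.969, 0.001], [0.002, 0.002, -1.0]]
wrist_force: [-0.1, 0.5, 0.1]
width: 0.0514
finger_force: 0.0
```

Emit:
drive_tool(targets=[[0, 0, 0, -0.5, 3.5, 0, 0.2], [0, 0, 0, -0.5, 3.5, 0, 0.2], [0, 0, 0, -0.5, 3.5, 0, 0.2], [0, 0, 0, -0.5, 3.5, 0, 0.2], [0, 0, 0, -0.5, 3.5, 0, 0.2], [0, 0, 0, -0.5, 3.5, 0, 0.2], [0, 0, 0, -0.5, 3.5, 0, 0.2], [0, 0, 0, -0.5, 3.5, 0, 0.2], [0, 0, 0, -0.5, 3.5, 0, 0.2], [0, 0, 0, -0.5, 3.5, 0, 0.2], [0, 0, 0, -0.5, 3.5, 0, 0.2], [0, 0, 0, -0.5, 3.5, 0, 0.2]])

```text
clock: 8.35
position: [0.4781, 0.1627, 0.2093]
ee_rot: [[-0.969, -0.246, -0.001], [-0.246, 0.969, -0.0], [0.001, 0.0, -1.0]]
wrist_force: [0.2, 0.2, -0.1]
width: 0.0511
finger_force: 0.0
```

Emit:
drive_tool(targets=[[0, 0, 0, -0.7, 3.4, 0, 0.2], [0, 0, 0, -0.7, 3.4, 0, 0.2], [0, 0, 0, 0, 0, 0, 0.2], [0, 0, 0, 0, 0, 0, 0.2]])

```text
clock: 8.75
position: [0.4749, 0.2311, 0.2092]
ee_rot: [[-0.969, -0.248, -0.001], [-0.248, 0.969, -0.001], [0.001, -0.001, -1.0]]
wrist_force: [0.1, -0.4, -0.7]
width: 0.0516
finger_force: 0.0
```

```bash
cat > bolt.py <<'E'
from h import *
import sys
w=cap("wrist");s=read_state()
print(s["clock"],s["position"],np.array(s["ee_rot"]).round(3).tolist(),s["width"])
save(sys.argv[1],w[0]["frame"])
y=np.radians(14.4);ex=np.array([np.cos(y),np.sin(y)]);ey=np.array([-ex[1],ex[0]]);o=np.array([.48176,.23085])
P=xyz(w);l=np.stack([(P[...,:2]-o)@ex,(P[...,:2]-o)@ey,P[...,2]],-1)
for lab,B in(("cheek",[-.1,-.015,-.09,.09,.1,.11]),("plate",[.008,.04,-.06,.06,.1085,.118]),("head",[-.012,.012,-.02,.02,.088,.103])):
    q=l[(l>B[::2]).all(-1)&(l<B[1::2]).all(-1)]
    if len(q)>3: print(lab,len(q),np.percentile(q,[1,50,99],axis=0).round(4).tolist())
    if lab=="head":
        for b in np.arange(-.015,.016,.002):
            k=q[(abs(q[:,1]-b)<.001)&(abs(q[:,0])<.006)]
            if len(k):print(round(b,3),k[:,2].mean().round(4),end="; ")
p=np.array(s["position"][:2])-o;R=np.array(s["ee_rot"])
d=-np.r_[p+.003*ex,0];print("\ntcp in jig",p@ex,p@ey,"tool shift cm",(R.T@d*100).round(2),"yaw err",np.degrees(np.arctan2(R[1,1],R[0,1]))-104.4)
E
python3 bolt.py w3.png
```

```text
8.8 [0.47506481 0.23036215 0.20928478] [[-0.969, -0.247, -0.001], [-0.247, 0.969, -0.001], [0.001, -0.001, -1.0]] 0.0511404390953467
cheek 13467 [[-0.0734, -0.0616, 0.1019], [-0.0522, 0.0014, 0.1047], [-0.0288, 0.0642, 0.1063]]
plate 1627 [[0.017, -0.0471, 0.1088], [0.0198, 0.002, 0.1126], [0.0251, 0.0491, 0.1141]]
head 827 [[-0.0088, -0.01, 0.0882], [-0.001, 0.0013, 0.0952], [0.0118, 0.0131, 0.0984]]
-0.011 0.0884; -0.009 0.091; -0.007 0.0955; -0.005 0.0963; -0.003 0.0967; -0.001 0.0969; 0.001 0.097; 0.003 0.0972; 0.005 0.0971; 0.007 0.097; 0.009 0.0947; 0.011 0.092; 0.013 0.0891; 
tcp in jig -0.006606173209922794 0.0011924987115447551 tool shift cm [-0.36 -0.12 -0.  ] yaw err -0.07595430342875886
```

View pics/w3.png

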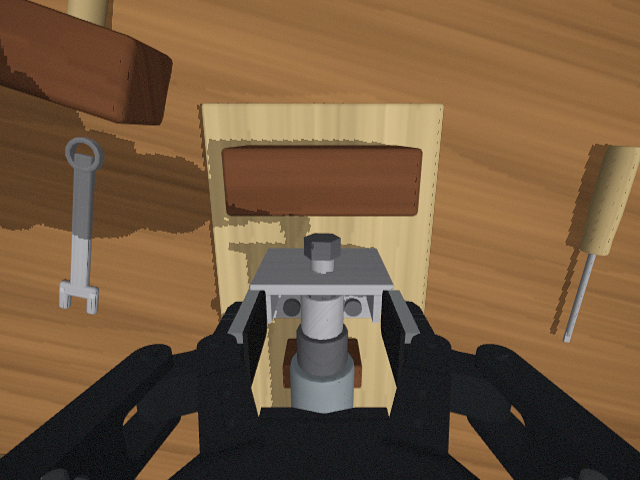

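The wrist view shows the head at (322,246) in front of the plate, with a flat facing up and corners sideways, at a turn of about 0.55 to 0.6 rad. Vertical flats should come at a clock of about 13 s. I go down now and close around then.

Emit:
drive_tool(targets=[[0, 0, 0, -0.36, -0.1, 0, 0.2], [0, 0, 0, 0, 0, 0, 0.2], [0, 0, 0, 0, 0, 1.5, 0.2], [0, 0, 0, 0, 0, 1.5, 0.2], [0, 0, 0, 0, 0, 1.5, 0.2], [0, 0, 0, 0, 0, 1.5, 0.2], [0, 0, 0, 0, 0, 1.5, 0.2], [0, 0, 0, 0, 0, 0, 0.2], [0, 0, 0, 0, 0, 0, 0.2]])

```text
clock: 9.7
position: [0.4794, 0.2301, 0.1352]
ee_rot: [[-0.969, -0.247, -0.0], [-0.247, 0.969, -0.0], [0.0, -0.0, -1.0]]
wrist_force: [0.0, 0.2, 0.6]
width: 0.0508
finger_force: 0.0
```

```bash
python3 bolt.py w4.png
```

```text
9.75 [0.47983075 0.23035092 0.13563378] [[-0.969, -0.248, 0.001], [-0.248, 0.969, 0.0], [-0.001, 0.0, -1.0]] 0.0511562535690421
cheek 28159 [[-0.0734, -0.0612, 0.1023], [-0.053, 0.0011, 0.1047], [-0.0297, 0.0638, 0.1062]]
plate 2185 [[0.0167, -0.0283, 0.1086], [0.0198, 0.0001, 0.1126], [0.0249, 0.029, 0.1141]]
head 1614 [[-0.009, -0.01, 0.0882], [-0.0017, 0.0016, 0.0952], [0.0117, 0.014, 0.0984]]
-0.011 0.0888; -0.009 0.092; -0.007 0.0957; -0.005 0.096; -0.003 0.0964; -0.001 0.0967; 0.001 0.097; 0.003 0.0973; 0.005 0.0977; 0.007 0.0967; 0.009 0.0942; 0.011 0.0918; 0.013 0.0894; 0.015 0.0884; 
tcp in jig -0.0019927588506042293 -3.6181260896509137e-06 tool shift cm [ 0.1  0.  -0. ] yaw err -0.06495791637669868
```

View pics/w4.png

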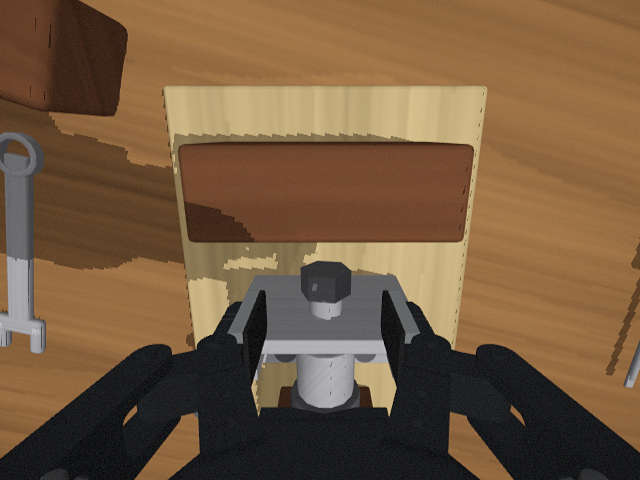

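The head at (326,282) is centred between the fingers at (255..395). Its top facet is now tilted 0.16 rad, so the flats will be vertical at about 13.4 s. I go down the remaining 5 cm.

Emit:
drive_tool(targets=[[0, 0, 0, 0.2, 0, 0, 0.2], [0, 0, 0, 0, 0, 1.0, 0.2], [0, 0, 0, 0, 0, 1.0, 0.2], [0, 0, 0, 0, 0, 1.0, 0.2], [0, 0, 0, 0, 0, 1.0, 0.2], [0, 0, 0, 0, 0, 1.0, 0.2], [0, 0, 0, 0, 0, 0, 0.2], [0, 0, 0, 0, 0, 0, 0.2], [0, 0, 0, 0, 0, 0, 0.2], [0, 0, 0, 0, 0, 0, 0.2], [0, 0, 0, 0, 0, 0, 0.2], [0, 0, 0, 0, 0, 0, 0.2]])

```text
clock: 10.95
position: [0.4776, 0.2302, 0.0853]
ee_rot: [[-0.969, -0.249, 0.001], [-0.249, 0.969, 0.0], [-0.001, 0.0, -1.0]]
wrist_force: [0.8, 0.2, 0.3]
width: 0.0513
finger_force: 0.0
```

Emit:
drive_tool(targets=[[0, 0, 0, 0, 0, 0, 0.2], [0, 0, 0, 0, 0, 0, 0.2], [0, 0, 0, 0, 0, 0, 0.2], [0, 0, 0, 0, 0, 0, 0.2], [0, 0, 0, 0, 0, 0, 0.2], [0, 0, 0, 0, 0, 0, 0.2], [0, 0, 0, 0, 0, 0, 0.2], [0, 0, 0, 0, 0, 0, 0.2], [0, 0, 0, 0, 0, 0, 0.2], [0, 0, 0, 0, 0, 0, 0.2], [0, 0, 0, 0, 0, 0, 0.2], [0, 0, 0, 0, 0, 0, 0.2]])

```text
clock: 12.15
position: [0.4773, 0.2302, 0.085]
ee_rot: [[-0.969, -0.249, -0.0], [-0.249, 0.969, -0.0], [0.0, -0.0, -1.0]]
wrist_force: [0.3, 0.0, 0.5]
width: 0.0511
finger_force: 0.0
```

Emit:
drive_tool(targets=[[0, 0, 0, 0, 0, 0, 0.2], [0, 0, 0, 0, 0, 0, 0.2], [0, 0, 0, 0, 0, 0, 0.2], [0, 0, 0, 0, 0, 0, 0.2], [0, 0, 0, 0, 0, 0, 0.2], [0, 0, 0, 0, 0, 0, 0.2], [0, 0, 0, 0, 0, 0, 0.2], [0, 0, 0, 0, 0, 0, 0.2]])

```text
clock: 12.95
position: [0.4774, 0.2302, 0.085]
ee_rot: [[-0.969, -0.249, 0.0], [-0.249, 0.969, 0.0], [-0.0, 0.0, -1.0]]
wrist_force: [1.2, 0.7, -0.2]
width: 0.0513
finger_force: 0.0
```

Emit:
drive_tool(targets=[[0, 0, 0, 0, 0, 0, -1], [0, 0, 0, 0, 0, 0, -1], [0, 0, 0, 0, 0, 0, -1], [0, 0, 0, 0, 0, 0, -1], [0, 0, 0, 0, 0, 0, -1], [0, 0, 0, 0, 0, 0, -1], [0, 0, 0, 0, 0, 0, -1], [0, 0, 0, 0, 0, 0, -1], [0, 0, 0, 0, 0, 0, -1], [0, 0, 0, 0, 0, 0, -1]], force=60)

```text
clock: 13.95
position: [0.4773, 0.2304, 0.0851]
ee_rot: [[-0.969, -0.249, -0.0], [-0.249, 0.969, 0.001], [-0.0, 0.001, -1.0]]
wrist_force: [-2.1, 2.0, 5.6]
width: 0.0229
finger_force: 59.3
```

```bash
python3 bolt.py w5.png; python3 -c "
from cell import read_state
s=read_state();print(s['position'],s['wrist_force'],s['torque'],s['width'],s['finger_force'])"
```

```text
14.0 [0.47729778 0.2304104  0.08519237] [[-0.969, -0.249, -0.0], [-0.249, 0.969, 0.001], [-0.0, 0.001, -1.0]] 0.022899189562940087
cheek 56897 [[-0.0734, -0.061, 0.1022], [-0.0537, 0.0014, 0.1047], [-0.0185, 0.0637, 0.1063]]
plate 443 [[0.0168, -0.0416, 0.1103], [0.0208, -0.0341, 0.1127], [0.0249, 0.0442, 0.1139]]
head 3111 [[-0.0113, -0.0103, 0.0884], [-0.0031, 0.001, 0.0946], [0.0116, 0.0127, 0.1027]]
-0.013 0.1027; -0.011 0.0977; -0.009 0.0927; -0.007 0.0939; -0.005 0.095; -0.003 0.0962; -0.001 0.0975; 0.001 0.0983; 0.003 0.0976; 0.005 0.0965; 0.007 0.0953; 0.009 0.0943; 0.011 0.0931; 0.013 0.0966; 0.015 0.1026; 
tcp in jig -0.004431359633652923 0.0006839198836433818 tool shift cm [-0.14 -0.07 -0.  ] yaw err 0.0037898617654406053
[0.47729778 0.2304104  0.08519237] [-2.30858959  2.18749566  5.47699449] [0.36728573 0.48574957 0.03095533] 0.022899189562940087 59.27041637012735
```

The head is gripped on its flats: corner up, symmetric profile, width about 23 mm, 59 N. I hold for a second, then check that it stays still and that the dial is right.

Emit:
drive_tool(targets=[[0, 0, 0, 0, 0, 0, -1], [0, 0, 0, 0, 0, 0, -1], [0, 0, 0, 0, 0, 0, -1], [0, 0, 0, 0, 0, 0, -1], [0, 0, 0, 0, 0, 0, -1], [0, 0, 0, 0, 0, 0, -1], [0, 0, 0, 0, 0, 0, -1], [0, 0, 0, 0, 0, 0, -1], [0, 0, 0, 0, 0, 0, -1], [0, 0, 0, 0, 0, 0, -1]])

```text
clock: 15.0
position: [0.4773, 0.2304, 0.0852]
ee_rot: [[-0.969, -0.249, -0.0], [-0.249, 0.969, 0.001], [-0.0, 0.001, -1.0]]
wrist_force: [-2.5, 1.3, 6.1]
width: 0.0228
finger_force: 59.3
```

```bash
python3 bolt.py w6.png; python3 - <<'E'
from h import *
a=cap("top");P=xyz(a);q=P[(P[...,2]>.1)&(P[...,2]<.122)&(np.hypot(P[...,0]-.526,P[...,1]+.259)<.035)]
d=np.linalg.svd(q[:,:2]-q[:,:2].mean(0))[2][0];print("dial",len(q),np.radians(12.76)-np.arctan(d[1]/d[0]),read_state()["finger_force"])
E
```

```text
15.05 [0.4772762  0.2304225  0.08516366] [[-0.969, -0.249, -0.0], [-0.249, 0.969, 0.001], [-0.0, 0.001, -1.0]] 0.022780461577238873
cheek 56908 [[-0.0734, -0.0609, 0.1022], [-0.0537, 0.0014, 0.1047], [-0.0182, 0.0636, 0.1063]]
plate 444 [[0.0167, -0.0417, 0.1101], [0.021, 0.0012, 0.1127], [0.025, 0.0442, 0.1138]]
head 3116 [[-0.0117, -0.0104, 0.0883], [-0.0032, 0.001, 0.0946], [0.0116, 0.0127, 0.1026]]
-0.013 0.1029; -0.011 0.0973; -0.009 0.0927; -0.007 0.0939; -0.005 0.0951; -0.003 0.0962; -0.001 0.0974; 0.001 0.0984; 0.003 0.0976; 0.005 0.0965; 0.007 0.0953; 0.009 0.0943; 0.011 0.0931; 0.013 0.0966; 0.015 0.1026; 
tcp in jig -0.004449247787902549 0.000701001228347272 tool shift cm [-0.14 -0.07 -0.  ] yaw err 0.006102547690460369
dial 88 1.100265588645232 59.27014330169186
```

The bolt's profile has not changed over 1 s, the dial reads 1.10 rad and the grip is 59 N. Handing in.

```bash
python3 -c "from cell import job_done; print(job_done())"
```

```text
the job is handed in; nothing more can be done
None
```

The job is handed in: just before that, the dial read 1.10 rad (two dots), and the bolt head was gripped on its flats at about 59 N and standing still; the verdict itself was not reported.

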